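Set the coffee grinder's dial and jam its lock ring

ROBOT

A 7-joint arm with a two-finger parallel gripper is mounted at the origin on a cart in front of the work surface, level with it; the furniture and walls round the work are solid. World frame = base frame: x ahead of the robot, y to its left, z up, the work surface at z = 0. Lengths are in m, angles in rad, forces in N, time in s.
With the tool pointing down it reaches from about 0.425 to 0.975 m from the base axis. Payload 16.7 kg.
Tool frame: the origin (TCP) lies on the centre line of the jaws, within the pads' length; the fingertips stand 22 mm ahead of it and the grasp point (between the pads) lies 3 mm ahead of it; z points along the fingers, y is the line along which they close (so a half turn about z gives the same grasp; the last joint's range is limited). The gripper opens to 85 mm and grips with 20 to 120 N. Pads are 22 mm wide; open, the fingers measure 114 mm over their backs; the gripper's body (76 mm by 85 mm) begins 54 mm behind the grasp point. The pads swing forward as they close: fully open they stand 13 mm farther back than shut.
Start: joints at [1.067, 0.426, 0.074, 1.606, -0.034, 1.111, -0.067], TCP at [0.234, -0.633, 0.253] pointing down, gripper open.
Joint ranges: [-2.85, 2.85], [-0.5, 2.14], [-1.23, 1.37], [0.21, 2.46], [-1.02, 4.16], [0.16, 2.05], [-2.73, 2.73]. Speed limits (rad/s): [1.89, 1.89, 2.39, 2.39, 3.01, 3.01, 3.01].

INTERFACE

Orientations are given as a unit quaternion [x, y, z, w].
In Python, from workcell import manip gives the robot as it stands.
- The arm moves only by the tool move_arm, never from a script. Its argument "increments" is one flat list of numbers, 7 for each row, row after row: the closure in counts, from 0 (fully open) to 255 (shut), then the shift along the tool's x, y, z in m, then the turn, a rotation vector about the tool's x, y, z in rad. In form: [jaw, tx, ty, tz, wx, wy, wz, jaw, tx, ty, tz, wx, wy, wz, ...]. A call has 1 to 20 rows; each row shifts and turns the commanded pose from where the row before left it, along the tool's axes as they then stand; what a row does not reach is not made up. A row lasts 1/12 s, in which the tool goes at most 41.7 mm and 7.16 degrees, less where a joint would pass 70% of its speed; a pose out of reach is approached as far as the arm can. A call is refused whole if a number of a shift passes 0.0417 or a number of a turn 0.125, either way. A call with a gripper value outside its range is refused whole. The fingers move at their own pace and stop on an object; the grip force is fixed at half the most. Time passes only in rows, so rows that do not move let the fingers close. It gives the time, the measured TCP pose, the force, the opening and the grip force at its end, in the units of the state.
- manip.read_state(): the state, without advancing time (a new reading comes with each control period).
- manip.read_camera(name): name is "scene" or "top" or "wrist"; returns a dict with "pixels" (480x640x3 uint8, blue, green, red), "range_z" (480x640 float32, m along the optical axis (not along the pixel's ray), 0 where there is no reading), "fx", "fy", "cx", "cy" (pixels), "rvec" (rotation vector, rad) and "tvec" (3), from world to camera coordinates, as OpenCV has them. Camera axes: x right, y down, z forward; pixel columns grow to the right and rows downward; lengths in m; the calibration is good to about 2 mm. A picture is of the moment at which its call begins.
- manip.finish_job(): hands the job in; it is judged then, once.
Trained networks look in a picture, given as the dict that the camera call returned (one of the last four; its "shot" number tells which), for a name from the list of things; names that differ only in an ending like _2 or _b are one class to them, and where a whole thing is asked for, a point or a joint stands for the part that bears it (a point fixed in the world has none). Each returns a list of dicts, best first, with "p" (0 to 1); they miss things now and then, are a little off and sometimes report something else, mostly with a low value. They report only what shows in the picture. A call takes as long as a camera call.
- manip.boxes_of(picture, label): "xyz" ([x, y, z] in m, in world coordinates, good to about 4 mm: the middle of the surface that is visible of it).
- manip.regions_of(picture, label): "region" (480x640 bool, what is visible of it).
- manip.place_of(picture, label): "xyz" ([x, y, z] in m, in world coordinates, good to about 4 mm: a listed point, or the origin of a listed thing).
The state is a dict: "time": time; "qpos": joint angles; "joint_vel": joint speeds; "effort": joint torques, N m; "tool_pos": TCP position; "ee_rot": TCP orientation; "wrist_force": force on the tool from outside, world axes, zero at the start; "moment": the same for the moment, N m; "gripper_width": opening from 0.0 (shut) to 1.0 (fully open); "grip_force": force on a finger pad.
Only numpy, scipy, OpenCV 4.12 (cv2) and the standard library are available. Lean on these libraries where they do the work, as an engineer would, in place of code of your own. Each camera call takes 0.05 s, during which the arm holds its last target. There are 200 camera calls.

TASK

Turn the dial on top of the coffee grinder until its nose points at the raised index mark. Then swing the lock ring below it clockwise by its upright post until it jams snugly, without forcing it so hard that the thread strips, and let go with the dial still on the mark; leave the cup and the measuring spoon where they are.

Things in the scene. Friction and masses are not known exactly. Their poses are not given: they have to be found in the camera images.
- grinder: burr coffee grinder, fixed to the worktop: round metal column 94 mm across on a black foot 215 x 116 mm, motor housing behind, small chute in front (-x). Origin on the column's axis at worktop height, x towards the rear, z up. On its axis from the top: the dial, a dark scale plate 84 mm across whose top is 130 mm above the worktop, the lock ring 96 mm across (100 to 118 mm up), the column
- dial_axis (a point): point on the vertical axis shared by dial and lock ring, 158 mm above the worktop, a good height to grip the dial's bar. The bar is 42 mm long, 13 mm thick, and stands from 139 to 169 mm above the worktop on a disc 46 mm across; it lies along the line from the axis to the nose
- dial_nose (a point): tip of the pointed nose at the foot of the dial, 30 mm from the axis, 135 mm above the worktop; a white line on the bar's top runs towards it
- dial (a joint): angle of the dial in rad, grows clockwise seen from above, -1.6 to 1.6; at 0 the nose points to the grinder's -x. Turns against about 0.08 N m and stays where it is left
- index_tip (a point): inner end of the index mark, a steel wedge (7 x 5 mm, 6 mm high) fixed on the rim of the scale plate, 30 mm from the axis; it stands at another angle each time. The dial is set when the nose is right before it
- lock_ring: steel lock ring, 96 mm across, 18 mm high, round the same upright axis, tightened clockwise seen from above. Its lever (12 mm wide, 102 to 112 mm above the worktop) carries the upright round post. Origin on the axis, 100 mm above the worktop. It turns against a steady 0.5 N m or so (about 6 N at the post) while it moves; held still, its friction hides 0.2 to 0.4 N m of that
- lock_post (a point): point on the centre line of the upright round post at the end of the lever, 85 mm from the axis, 126 mm above the worktop. The post is steel, 14 to 15 mm thick, and stands from 97 to 140 mm above the worktop with free space round it
- lock_seat: fixed washer under the lock ring. The ring meets it after 0.1 to 1.3 rad, at an angle that cannot be seen and differs each time; from there the resistance climbs by 2.5 N m per rad. Snug: climbed by 0.3 to 0.7 N m (4 to 8 N more at the post, 0.12 to 0.28 rad past the meeting). At 0.98 N m of climb (11 N more, 0.39 rad past) the thread strips. Let go, the ring stays tight by its friction
- espresso_cup: small loose cup with a handle, 63 x 86 x 50 mm, standing near the grinder, origin at the centre of its underside; not to be moved
- measure_1: loose brass measuring spoon, 40 x 114 x 16 mm, lying on the worktop, origin under its centre; not to be moved

How it is judged:
By the outcome, as a careful person would: the job done as asked, in the order asked, and still so for the second after the job is handed in, with the robot touching nothing.
It also fails if it takes over 61 s, if anything falls off the work surface, if the arm or the gripper's body presses on something with over 40 N, if the wrist force passes 120 N, or if a joint passes its speed limit or range.

## Working session

There is one attempt and no reset: what is moved stays moved. The work goes in short steps, Python scripts to look and compute and a tool call to move; the robot and the scene stay as the last step left them, time stands still between calls to the robot, and variables do not carry over. Pictures are saved under pics/ and viewed, at most 10 in all, crops included, and the job is handed in when it is done.

Besides the shell and the picture viewer there is one more tool, called after "Request:" in YAML: its name, and indented under it one key for each argument. move_arm: Moves the arm, as the interface text tells. Its arguments: {"type":"object","properties":{"increments":{"type":"array"}},"required":["increments"]}

```bash
mkdir -p pics; cat > h.py <<'E'
import numpy as np,cv2
from workcell import manip
from scipy.spatial.transform import Rotation as R
def world(c,u,v,z=None):
    Rm=cv2.Rodrigues(np.array(c['rvec'],float))[0];t=np.array(c['tvec'],float).ravel()
    d=np.array([(u-c['cx'])/c['fx'],(v-c['cy'])/c['fy'],1.])
    if z is None: return Rm.T@(d*c['range_z'][int(v),int(u)]-t)
    o=-Rm.T@t; w=Rm.T@d; return o+w*(z-o[2])/w[2]
def px(c,p):
    return cv2.projectPoints(np.array([p],float),np.array(c['rvec'],float),np.array(c['tvec'],float),np.array([[c['fx'],0,c['cx']],[0,c['fy'],c['cy']],[0,0,1.]]),None)[0].ravel()
E
python3 - <<'E'
from h import *
np.set_printoptions(precision=4,suppress=True)
s=manip.read_state();print({k:np.round(v,3) for k,v in s.items()})
for n in['scene','top']:
    c=manip.read_camera(n);cv2.imwrite(f'pics/{n}0.png',c['pixels']);print(n,c['fx'],-cv2.Rodrigues(np.array(c['rvec'],float))[0].T@np.array(c['tvec']).ravel())
    for l in['grinder','dial_axis','dial_nose','index_tip','lock_ring','lock_post','espresso_cup','measure_1']:
        r=manip.place_of(c,l);print(l,[(np.round(x['xyz'],4),round(x['p'],2)) for x in r[:2]])
E
```

```text
{'time': np.float64(0.0), 'qpos': array([ 1.068,  0.427,  0.074,  1.607, -0.034,  1.111, -0.067]), 'joint_vel': array([ 0.002, -0.002, -0.   ,  0.   , -0.001,  0.001, -0.001]), 'effort': array([  0.001, -94.985,   3.761, -46.351,   0.019,   0.01 ,   0.   ]), 'tool_pos': array([ 0.234, -0.633,  0.253]), 'ee_rot': array([ 0.984,  0.176, -0.   , -0.001]), 'wrist_force': array([ 0.54 , -0.523,  0.082]), 'moment': array([-0.006,  0.04 ,  0.025]), 'grip_force': np.float64(0.0), 'gripper_width': np.float64(1.0)}
scene 589.1799110222004 [-0.1133  0.8349  0.536 ]
grinder [(array([ 0.5595, -0.0685, -0.0032]), 0.84)]
dial_axis [(array([ 0.5576, -0.0659,  0.1586]), 0.77)]
dial_nose [(array([ 0.544 , -0.0816,  0.1358]), 0.92), (array([ 0.563 , -0.0663, -0.005 ]), 0.66)]
index_tip []
lock_ring [(array([ 0.5594, -0.0657,  0.0987]), 0.69)]
lock_post [(array([ 0.5501, -0.1543,  0.1254]), 0.79)]
espresso_cup [(array([ 0.4259, -0.0004, -0.0009]), 0.64)]
measure_1 []
top 550.9001989511188 [0.3772 0.0524 0.9622]
grinder [(array([ 0.5577, -0.0624, -0.0042]), 0.71)]
dial_axis [(array([ 0.5603, -0.0681,  0.157 ]), 0.77), (array([0.427 , 0.0015, 0.0015]), 0.47)]
dial_nose [(array([ 0.5396, -0.0759,  0.1352]), 0.96), (array([ 0.5499, -0.1524,  0.1279]), 0.53)]
index_tip [(array([ 0.5326, -0.0584,  0.1348]), 0.37)]
lock_ring [(array([ 0.5564, -0.0622, -0.0012]), 0.62)]
lock_post [(array([ 0.551 , -0.1511,  0.1287]), 0.62)]
espresso_cup [(array([ 0.4274, -0.0009,  0.0049]), 0.81)]
measure_1 [(array([ 0.4709,  0.211 , -0.0035]), 0.63)]
```

```bash
python3 - <<'E'
import cv2
from h import *
c=manip.read_camera('top')
u,v=px(c,[.56,-.067,.14]);print(u,v)
u,v=int(u),int(v)
cv2.imwrite('pics/t1.png',cv2.resize(c['pixels'][v-75:v+75,u-100:u+100],None,fx=4,fy=4,interpolation=cv2.INTER_CUBIC));print(u-100,v-75)
E
```

```text
388.78342050791883 204.3856704745802
288 129
```

View pics/t1.png

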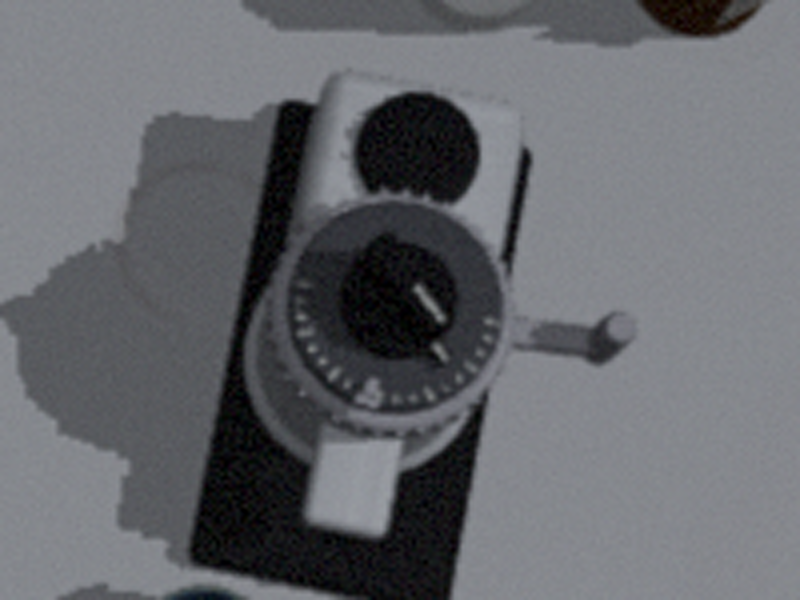

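View pics/scene0.png

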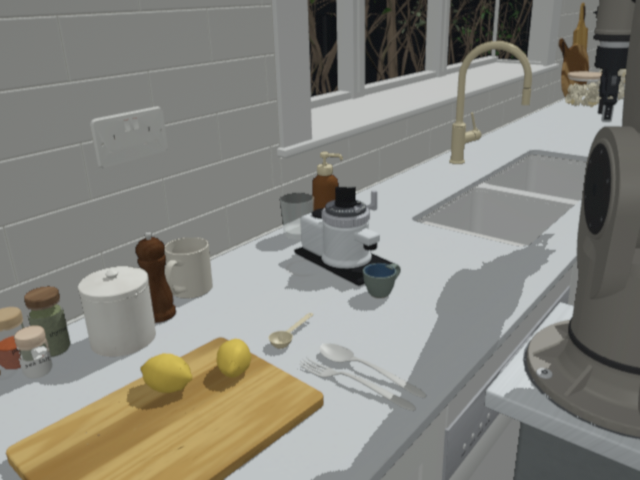

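```bash
python3 - <<'E'
from h import *
np.set_printoptions(precision=4,suppress=True)
c=manip.read_camera('top')
U=lambda x,y:(288+x/4,129+y/4)
n=world(c,*U(441,357),.135);i=world(c,*U(371,385),.136);print('nose',n,'idx',i)
print('line',world(c,*U(420,288),.169),world(c,*U(442,318),.169))
# plate circle ellipse centre: extents x 289-506, y 200-412
print('plate c',world(c,*U(397,305),.130),'post',world(c,*U(619,325),.14), 'post rng',world(c,*U(619,325)))
print('housing h',world(c,*U(320,120))[2],world(c,*U(420,150))[2], 'chute',world(c,*U(350,490)))
print('foot corners',world(c,*U(192,558),.0),world(c,*U(280,100),.0))
T=R.from_quat(manip.read_state()['ee_rot']).as_matrix();print(T)
w=manip.read_camera('wrist');print(w['fx'],-cv2.Rodrigues(np.array(w['rvec'],float))[0].T@np.array(w['tvec']).ravel())
E
```

```text
nose [ 0.5393 -0.0816  0.135 ] idx [ 0.5284 -0.0543  0.136 ]
line [ 0.5586 -0.0692  0.169 ] [ 0.5472 -0.0769  0.169 ]
plate c [ 0.5609 -0.066   0.13  ] post [ 0.5501 -0.1493  0.14  ] post rng [ 0.5505 -0.1497  0.1384]
housing h 0.08473329049388631 0.094194126691162 chute [ 0.4945 -0.0508  0.0881]
foot corners [0.4769 0.009  0.    ] [ 0.685  -0.0343  0.    ]
[[ 0.9381  0.3464  0.    ]
 [ 0.3464 -0.9381  0.0001]
 [ 0.     -0.0001 -1.    ]]
383.7055364158268 [ 0.3065 -0.607   0.3744]
```

Request:
move_arm:
  increments: [110,0.0216,-0.0202,-0.0015,0,0,0,110,0.0216,-0.0202,-0.0015,0,0,0,110,0.0216,-0.0202,-0.0015,0,0,0,110,0.0216,-0.0202,-0.0015,0,0,0,110,0.0216,-0.0202,-0.0015,0,0,0,110,0.0216,-0.0202,-0.0015,0,0,0,110,0.0216,-0.0202,-0.0015,0,0,0,110,0.0216,-0.0202,-0.0015,0,0,0,110,0.0216,-0.0202,-0.0015,0,0,0,110,0.0216,-0.0202,-0.0015,0,0,0,110,0.0216,-0.0202,-0.0015,0,0,0,110,0.0216,-0.0202,-0.0015,0,0,0,110,0.0216,-0.0202,-0.0015,0,0,0,110,0.0216,-0.0202,-0.0015,0,0,0,110,0.0216,-0.0202,-0.0015,0,0,0,110,0.0216,-0.0202,-0.0015,0,0,0,110,0.0216,-0.0202,-0.0015,0,0,0,110,0.0216,-0.0202,-0.0015,0,0,0,110,0.0216,-0.0202,-0.0015,0,0,0,110,0.0216,-0.0202,-0.0015,0,0,0]

```text
time: 2.72
tool_pos: [0.4996, -0.1032, 0.2837]
ee_rot: [0.984, 0.176, 0.0, 0.0]
wrist_force: [0.2, -0.3, 0.3]
gripper_width: 0.565
grip_force: 0.0
```

Request:
move_arm:
  increments: [110,0,0,0,0,0,-0.085,110,0,0,0,0,0,-0.085,110,0,0,0,0,0,-0.085,110,0,0,0,0,0,0,110,0,0,0,0,0,0]

```text
time: 3.13
tool_pos: [0.4991, -0.1046, 0.2834]
ee_rot: [0.954, 0.298, 0.0, -0.0]
wrist_force: [-0.4, -1.0, -0.0]
gripper_width: 0.572
grip_force: 0.0
```

```bash
python3 - <<'E'
from h import *
np.set_printoptions(precision=4,suppress=True)
s=manip.read_state();print({k:np.round(v,3) for k,v in s.items()})
c=manip.read_camera('wrist');cv2.imwrite('pics/w1.png',c['pixels'])
for l in['dial_axis','dial_nose','index_tip','lock_post']:
    r=manip.place_of(c,l);print(l,[(np.round(x['xyz'],4),round(x['p'],2)) for x in r[:2]])
E
```

```text
{'time': np.float64(3.133), 'qpos': array([ 0.377,  0.146, -0.327,  1.918,  0.053,  1.086, -0.936]), 'joint_vel': array([-0.002,  0.   ,  0.003,  0.002, -0.001, -0.001, -0.024]), 'effort': array([ -0.141, -61.925,  -1.88 , -45.807,   0.025,  -0.   ,   1.177]), 'tool_pos': array([ 0.499, -0.105,  0.283]), 'ee_rot': array([ 0.954,  0.298,  0.   , -0.   ]), 'wrist_force': array([-0.394, -0.974, -0.043]), 'moment': array([ 0.001,  0.015, -0.016]), 'grip_force': np.float64(0.0), 'gripper_width': np.float64(0.572)}
dial_axis [(array([ 0.5619, -0.0609,  0.1572]), 0.8)]
dial_nose [(array([ 0.5388, -0.0779,  0.1325]), 0.72)]
index_tip [(array([ 0.5331, -0.054 ,  0.1353]), 0.6), (array([ 0.5622, -0.0619,  0.1544]), 0.59)]
lock_post [(array([ 0.547 , -0.1464,  0.1236]), 0.94)]
```

View pics/w1.png

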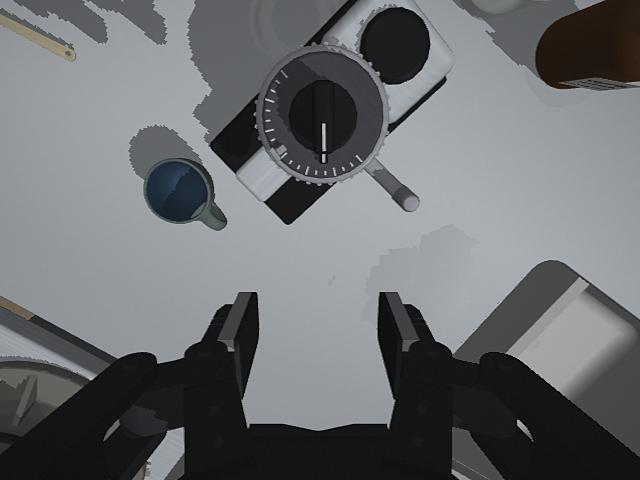

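The wrist view shows the bar's white line pointing straight down the picture, with the nose at about (323,160), the index wedge at about (280,151), the post at (411,204) and the cup well clear at (180,190).

```bash
python3 - <<'E'
from h import *
c=manip.read_camera('wrist')
im=c['pixels'][35:195,235:435]
im=cv2.convertScaleAbs(cv2.resize(im,None,fx=4,fy=3.75*4/3.75,interpolation=cv2.INTER_CUBIC),alpha=1.5)[:600]
cv2.imwrite('pics/w2.png',im)
E
```

```text
(no output)
```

View pics/w2.png

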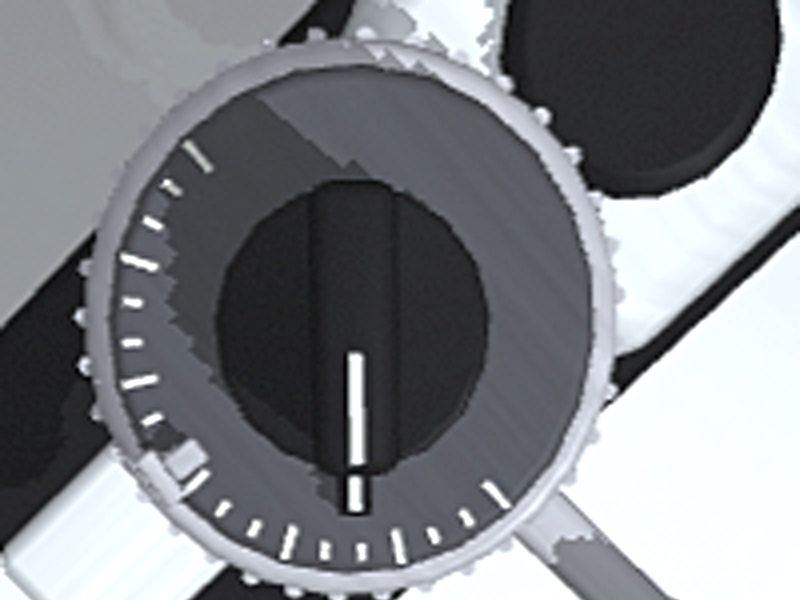

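```bash
python3 - <<'E'
from h import *
np.set_printoptions(precision=4,suppress=True)
c=manip.read_camera('wrist')
U=lambda x,y:(235+x/4,35+y/4)
a=world(c,*U(350,320),.130);d=world(c,*U(353,327),.139);print('axis',a,d)
ax=(a+d)/2
for n,p,z in[('nose',(355,512),.138),('nose135',(355,512),.135),('l1',(355,352),.169),('l2',(356,464),.169),('idxtop',(186,459),.136),('idxin',(204,456),.136),('idxouter',(160,475),.133),('post',(704,676),.14)]:
    q=world(c,*U(*p),z);v=q-ax;print(n,q,'r',np.hypot(*v[:2]),'ang',np.degrees(np.arctan2(v[1],-v[0])),world(c,*U(*p)))
E
```

```text
axis [ 0.5652 -0.0638  0.13  ] [ 0.5645 -0.0647  0.139 ]
nose [ 0.5398 -0.0824  0.138 ] r 0.030920911562940957 ang -35.99753520004056 [ 0.5397 -0.0825  0.1375]
nose135 [ 0.5395 -0.0827  0.135 ] r 0.03127137926132242 ang -36.07101198287984 [ 0.5397 -0.0825  0.1375]
l1 [ 0.5616 -0.0666  0.169 ] r 0.003998816466309881 ang -35.86789074576979 [ 0.5616 -0.0666  0.1695]
l2 [ 0.5484 -0.076   0.169 ] r 0.020164226010698765 ang -35.600102954291955 [ 0.5484 -0.076   0.1685]
idxtop [ 0.5305 -0.0536  0.136 ] r 0.03592576520746347 ang 17.17001211310865 [ 0.5305 -0.0537  0.1364]
idxin [ 0.5327 -0.0559  0.136 ] r 0.033214260545944736 ang 14.557635152095566 [ 0.5326 -0.0559  0.135 ]
idxouter [ 0.5253 -0.0513  0.133 ] r 0.04159585358714275 ang 18.08741936749307 [ 0.5256 -0.0514  0.135 ]
post [ 0.5516 -0.1491  0.14  ] r 0.08590467332251682 ang -81.13623069589691 [ 0.5516 -0.1487  0.1412]
```

Request:
move_arm:
  increments: [110,0.0253,0.0015,0.0,0,0,0,110,0.0253,0.0015,0.0,0,0,-0.01,110,0.0253,0.0015,0.0,0,0,-0.01,110,0,0,0.0236,0,0,0,110,0,0,0.0236,0,0,0,110,0,0,0.0236,0,0,0,110,0,0,0.0236,0,0,0,110,0,0,0.0236,0,0,0,110,0,0,0,0,0,0,110,0,0,0,0,0,0]

```text
time: 4.32
tool_pos: [0.5634, -0.0645, 0.1649]
ee_rot: [0.951, 0.309, -0.001, -0.001]
wrist_force: [-0.2, -0.4, 0.8]
gripper_width: 0.569
grip_force: 0.0
```

```bash
python3 - <<'E'
from h import *
c=manip.read_camera('wrist');cv2.imwrite('pics/w3.png',c['pixels'])
E
```

```text
(no output)
```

View pics/w3.png

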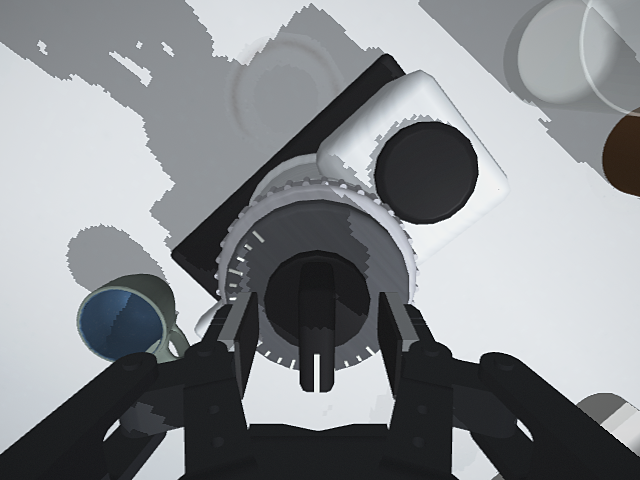

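The bar's top is centred between the pads, around (317,330), so I'm closing on it.

Request:
move_arm:
  increments: [255,0,0,0,0,0,0,255,0,0,0,0,0,0,255,0,0,0,0,0,0,255,0,0,0,0,0,0,255,0,0,0,0,0,0,255,0,0,0,0,0,0,255,0,0,0,0,0,0,255,0,0,0,0,0,0]

```text
time: 5.03
tool_pos: [0.5639, -0.0638, 0.1668]
ee_rot: [0.951, 0.309, 0.0, -0.0]
wrist_force: [-8.0, 4.2, 14.8]
gripper_width: 0.139
grip_force: 59.0
```

Request:
move_arm:
  increments: [255,0,0,0,0,0,0.07,255,0,0,0,0,0,0.07,255,0,0,0,0,0,0.07,255,0,0,0,0,0,0.07,255,0,0,0,0,0,0.07,255,0,0,0,0,0,0.07,255,0,0,0,0,0,0.07,255,0,0,0,0,0,0.07,255,0,0,0,0,0,0.07,255,0,0,0,0,0,0.07,255,0,0,0,0,0,0.07,255,0,0,0,0,0,0.07,255,0,0,0,0,0,0.07,255,0,0,0,0,0,0.03,255,0,0,0,0,0,0,255,0,0,0,0,0,0]

```text
time: 6.37
tool_pos: [0.564, -0.0649, 0.1668]
ee_rot: [0.988, -0.155, 0.001, 0.0]
wrist_force: [-6.7, -1.3, 13.0]
gripper_width: 0.139
grip_force: 59.1
```

Request:
move_arm:
  increments: [110,0,0,0,0,0,0,110,0,0,0,0,0,0,110,0,0,0,0,0,0,110,0,0,0,0,0,0,110,0,0,0,0,0,0,110,0,0,-0.0236,0,0,0,110,0,0,-0.0236,0,0,0,110,0,0,-0.0236,0,0,0,110,0,0,-0.0236,0,0,0,110,-0.0253,0,-0.0236,0,0,0,110,-0.0253,0,0,0,0,0,110,-0.0253,0,0,0,0,0,110,0,0,0,0,0,0,110,0,0,0,0,0,0]

```text
time: 7.53
tool_pos: [0.491, -0.0411, 0.2839]
ee_rot: [0.988, -0.155, 0.0, 0.0]
wrist_force: [0.2, -0.2, 0.3]
gripper_width: 0.57
grip_force: 0.0
```

```bash
python3 - <<'E'
from h import *
np.set_printoptions(precision=4,suppress=True)
c=manip.read_camera('wrist')
for l in['dial_axis','dial_nose','index_tip','lock_post']:
    r=manip.place_of(c,l);print(l,[(np.round(x['xyz'],4),round(x['p'],2)) for x in r[:2]])
u,v=px(c,[.564,-.065,.135]);u,v=int(u)-100,max(int(v)-75,0);print(u,v,v+150)
im=cv2.convertScaleAbs(cv2.resize(c['pixels'][v:v+150,u:u+200],None,fx=4,fy=4,interpolation=cv2.INTER_CUBIC),alpha=1.5)
cv2.imwrite('pics/w4.png',im)
E
```

```text
dial_axis [(array([ 0.5601, -0.0614,  0.1574]), 0.94)]
dial_nose [(array([ 0.5313, -0.0547,  0.1357]), 0.85)]
index_tip [(array([ 0.5351, -0.0513,  0.1358]), 0.73)]
lock_post [(array([ 0.5501, -0.1497,  0.1266]), 0.56)]
218 41 191
```

View pics/w4.png

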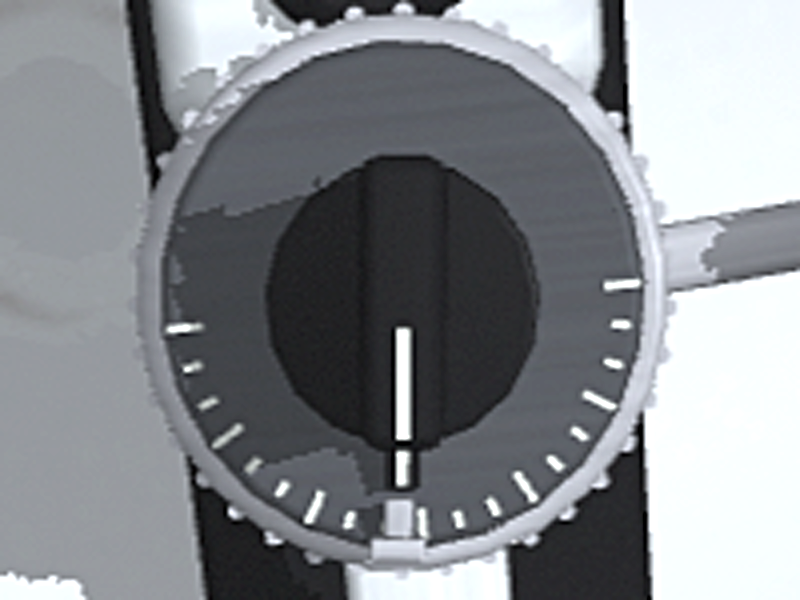

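The nose at (401,488) sits right before the wedge at (398,515), less than 1° off, so the dial is set. Next is the post.

Request:
move_arm:
  increments: [110,0.0226,0.0211,0,0,0,0,110,0.0226,0.0211,0,0,0,0,110,0.0226,0.0211,0,0,0,0,110,0.0226,0.0211,0,0,0,0,110,0,0,0,0,0,-0.124,110,0,0,0,0,0,-0.124,110,0,0,0,0,0,-0.124,110,0,0,0,0,0,-0.124,110,0,0,0,0,0,-0.124,110,0,0,0,0,0,-0.124,110,0,0,0,0,0,-0.124,110,0,0,0,0,0,-0.124,110,0,0,0,0,0,-0.124,110,0,0,0,0,0,-0.124,110,0,0,0,0,0,-0.124,110,0,0,0,0,0,-0.124,110,0,0,0,0,0,-0.124,110,0,0,0,0,0,-0.119,110,0,0,0,0,0,0,110,0,0,0,0,0,0]

```text
time: 9.45
tool_pos: [0.552, -0.1497, 0.283]
ee_rot: [0.76, 0.65, -0.0, -0.0]
wrist_force: [-0.8, -0.9, 0.7]
gripper_width: 0.565
grip_force: 0.0
```

Request:
move_arm:
  increments: [110,0,0,0.023,0,0,0,110,0,0,0.023,0,0,0,110,0,0,0.023,0,0,0,110,0,0,0.023,0,0,0,110,0,0,0.023,0,0,0,110,0,0,0.024,0,0,0,110,0,0,0,0,0,0,110,0,0,0,0,0,0]

```text
time: 10.12
tool_pos: [0.5514, -0.1492, 0.1437]
ee_rot: [0.759, 0.651, -0.001, -0.001]
wrist_force: [1.1, 0.1, 0.8]
gripper_width: 0.571
grip_force: 0.0
```

```bash
python3 - <<'E'
from h import *
c=manip.read_camera('wrist');cv2.imwrite('pics/w5.png',c['pixels'])
E
```

```text
(no output)
```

View pics/w5.png

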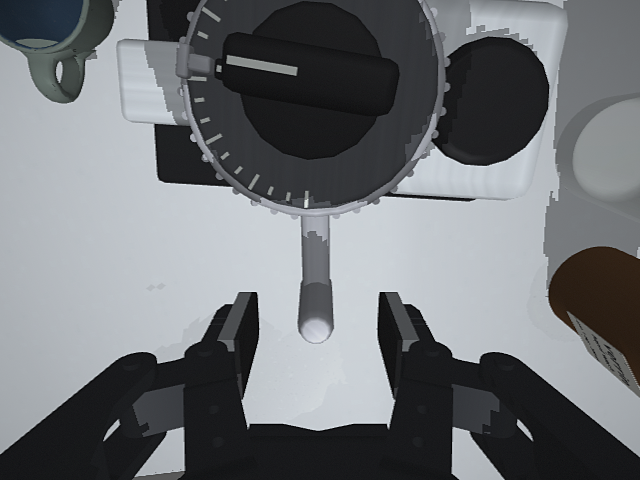

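The post, top at (316,328), is centred between the pads, and the dial is still on the mark. I'm closing now.

Request:
move_arm:
  increments: [255,0,0,0,0,0,0,255,0,0,0,0,0,0,255,0,0,0,0,0,0,255,0,0,0,0,0,0,255,0,0,0,0,0,0,255,0,0,0,0,0,0,255,0,0,0,0,0,0,255,0,0,0,0,0,0]

```text
time: 10.83
tool_pos: [0.5522, -0.1496, 0.1456]
ee_rot: [0.759, 0.652, 0.0, 0.001]
wrist_force: [-4.1, 0.3, 8.4]
gripper_width: 0.134
grip_force: 58.6
```

Request:
move_arm:
  increments: [255,0,-0.0017,0,0,0,0.02,255,0,-0.0017,0,0,0,0.02,255,0,-0.0017,0,0,0,0.02,255,0,-0.0017,0,0,0,0.02,255,0.0001,-0.0017,0,0,0,0.02]

```text
time: 11.25
tool_pos: [0.5447, -0.1483, 0.1457]
ee_rot: [0.791, 0.612, 0.001, 0.001]
wrist_force: [4.5, -3.7, 8.0]
gripper_width: 0.135
grip_force: 59.1
```

```bash
cat >> h.py <<'E'
def st():
    s=manip.read_state();p=np.array(s['tool_pos']);v=p[:2]-[.564,-.065];a=np.arctan2(v[1],-v[0])
    t=np.array([-v[1],v[0]])/np.hypot(*v); f=np.array(s['wrist_force'])
    yaw=2*np.arctan2(s['ee_rot'][1],s['ee_rot'][0])
    print('t %.2f ang %.3f r %.4f yaw %.3f Ftan %.2f Frad %.2f Fz %.2f Mz %.3f grip %.0f'%(s['time'],a,np.hypot(*v),yaw,f[:2]@t,f[:2]@v/np.hypot(*v),f[2],s['moment'][2],s['grip_force']))
E
python3 -c "
from h import *
st()"
```

```text
t 11.25 ang -1.343 r 0.0855 yaw 1.318 Ftan 5.19 Frad 2.59 Fz 7.99 Mz 0.186 grip 59
```

```bash
sed -i "s/^    print('t %.2f/    print('T %.3f'%(v[0]*f[1]-v[1]*f[0]+s['moment'][2]))\n&/" h.py; python3 -c "
from h import *
st()"
```

```text
T 0.629
t 11.25 ang -1.343 r 0.0855 yaw 1.318 Ftan 5.19 Frad 2.59 Fz 7.99 Mz 0.186 grip 59
```

Request:
move_arm:
  increments: [255,0,-0.0017,0,0,0,0.02,255,0,-0.0017,0,0,0,0.02,255,0,-0.0017,0,0,0,0.02,255,0.0001,-0.0017,0,0,0,0.02]

```text
time: 11.58
tool_pos: [0.5381, -0.1466, 0.1457]
ee_rot: [0.815, 0.58, 0.001, 0.001]
wrist_force: [3.5, -5.4, 8.9]
gripper_width: 0.134
grip_force: 59.1
```

```bash
python3 -c "
from h import *
st()"
```

```text
T 0.523
t 11.58 ang -1.263 r 0.0856 yaw 1.238 Ftan 4.95 Frad 4.13 Fz 8.88 Mz 0.100 grip 59
```

Request:
move_arm:
  increments: [255,0,-0.0017,0,0,0,0.02,255,0,-0.0017,0,0,0,0.02,255,0,-0.0017,0,0,0,0.02,255,0.0001,-0.0017,0,0,0,0.02]

```text
time: 11.92
tool_pos: [0.5316, -0.1443, 0.1456]
ee_rot: [0.837, 0.547, 0.001, 0.001]
wrist_force: [2.3, -7.0, 9.2]
gripper_width: 0.135
grip_force: 59.2
```

```bash
python3 -c "
from h import *
st()"
```

```text
T 0.508
t 11.92 ang -1.183 r 0.0857 yaw 1.157 Ftan 4.73 Frad 5.60 Fz 9.23 Mz 0.102 grip 59
```

Request:
move_arm:
  increments: [255,-0.0002,-0.0017,0,0,0,0.02,255,-0.0001,-0.0017,0,0,0,0.02,255,0,-0.0017,0,0,0,0.02,255,0,-0.0017,0,0,0,0.02]

```text
time: 12.25
tool_pos: [0.5253, -0.1416, 0.1456]
ee_rot: [0.858, 0.513, 0.001, 0.001]
wrist_force: [2.8, -6.2, 8.5]
gripper_width: 0.135
grip_force: 59.2
```

```bash
python3 -c "
from h import *
st()"
```

```text
T 0.556
t 12.25 ang -1.103 r 0.0858 yaw 1.077 Ftan 5.30 Frad 4.31 Fz 8.52 Mz 0.100 grip 59
```

Request:
move_arm:
  increments: [255,0,-0.0017,0,0,0,0.02,255,0,-0.0017,0,0,0,0.02,255,0,-0.0017,0,0,0,0.02,255,0,-0.0017,0,0,0,0.02]

```text
time: 12.58
tool_pos: [0.5193, -0.1384, 0.1456]
ee_rot: [0.878, 0.478, 0.001, 0.001]
wrist_force: [2.1, -6.5, 10.3]
gripper_width: 0.133
grip_force: 59.3
```

```bash
python3 -c "
from h import *
st()"
```

```text
T 0.540
t 12.58 ang -1.024 r 0.0859 yaw 0.997 Ftan 5.13 Frad 4.44 Fz 10.30 Mz 0.099 grip 59
```

Request:
move_arm:
  increments: [255,0,-0.0017,0,0,0,0.02,255,0,-0.0017,0,0,0,0.02,255,0,-0.0017,0,0,0,0.02,255,0,-0.0017,0,0,0,0.02]

```text
time: 12.92
tool_pos: [0.5137, -0.1348, 0.1456]
ee_rot: [0.897, 0.443, 0.001, 0.001]
wrist_force: [2.2, -8.0, 9.5]
gripper_width: 0.132
grip_force: 59.3
```

```bash
python3 -c "
from h import *
st()"
```

```text
T 0.686
t 12.92 ang -0.947 r 0.0860 yaw 0.917 Ftan 6.43 Frad 5.22 Fz 9.54 Mz 0.134 grip 59
```

Request:
move_arm:
  increments: [255,0,-0.0017,0,0,0,0.02,255,0,-0.0017,0,0,0,0.02,255,0,-0.0017,0,0,0,0.02,255,0,-0.0017,0,0,0,0.02]

```text
time: 13.25
tool_pos: [0.5085, -0.1307, 0.1456]
ee_rot: [0.914, 0.406, 0.001, 0.001]
wrist_force: [2.2, -9.9, 9.8]
gripper_width: 0.136
grip_force: 59.2
```

```bash
python3 -c "
from h import *
st()"
```

```text
T 0.860
t 13.25 ang -0.869 r 0.0861 yaw 0.837 Ftan 8.09 Frad 6.12 Fz 9.80 Mz 0.163 grip 59
```

Request:
move_arm:
  increments: [255,0,-0.0017,0,0,0,0.02,255,0,-0.0017,0,0,0,0.02,255,0,-0.0017,0,0,0,0.02,255,0,-0.0008,0,0,0,0.01]

```text
time: 13.58
tool_pos: [0.5041, -0.1269, 0.1456]
ee_rot: [0.927, 0.374, 0.001, 0.002]
wrist_force: [2.5, -12.3, 8.2]
gripper_width: 0.133
grip_force: 59.3
```

```bash
python3 -c "
from h import *
st()"
```

```text
T 1.111
t 13.58 ang -0.802 r 0.0861 yaw 0.766 Ftan 10.36 Frad 7.12 Fz 8.23 Mz 0.219 grip 59
```

Request:
move_arm:
  increments: [255,0,0.0006,0,0,0,0,255,0,0,0,0,0,0]

```text
time: 13.75
tool_pos: [0.5041, -0.1269, 0.1455]
ee_rot: [0.927, 0.375, 0.0, 0.001]
wrist_force: [-2.8, -7.7, 12.0]
gripper_width: 0.138
grip_force: 59.6
```

```bash
python3 -c "
from h import *
st()"
```

```text
T 0.457
t 13.75 ang -0.802 r 0.0862 yaw 0.768 Ftan 3.36 Frad 7.52 Fz 12.05 Mz 0.167 grip 60
```

Request:
move_arm:
  increments: [110,0,0,0,0,0,0,110,0,0,0,0,0,0,110,0,0,0,0,0,0,110,0,0,0,0,0,0,110,0,0,0,0,0,0,110,0,0,0,0,0,0,110,0,0,0,0,0,0]

```text
time: 14.33
tool_pos: [0.5037, -0.1254, 0.1443]
ee_rot: [0.927, 0.375, -0.0, -0.0]
wrist_force: [-0.6, 0.2, -0.4]
gripper_width: 0.57
grip_force: 0.0
```

Request:
move_arm:
  increments: [110,0,0,-0.02,0,0,0,110,0,0,-0.025,0,0,0,110,0,0,-0.025,0,0,0,110,0,0,-0.025,0,0,0,110,0,0,-0.025,0,0,0,110,-0.02,0,-0.02,0,0,0,110,0,0,0,0,0,0,110,0,0,0,0,0,0]

```text
time: 15.0
tool_pos: [0.4893, -0.14, 0.2852]
ee_rot: [0.927, 0.375, 0.001, 0.001]
wrist_force: [0.1, 0.1, -0.6]
gripper_width: 0.565
grip_force: 0.0
```

```bash
python3 - <<'E'
from h import *
np.set_printoptions(precision=4,suppress=True)
c=manip.read_camera('wrist');cv2.imwrite('pics/w6.png',cv2.convertScaleAbs(c['pixels'],alpha=1.3))
for l in['dial_nose','index_tip','lock_post']:
    for x in manip.place_of(c,l)[:1]:
        v=x['xyz']-np.array([.564,-.065,0]);print(l,x['xyz'],x['p'],np.arctan2(v[1],-v[0]),np.hypot(*v[:2]))
st()
E
```

```text
index_tip [0.5338, -0.0546, 0.1326] 0.59 0.33165122098463184 0.03194056981332665
lock_post [0.505, -0.1278, 0.1257] 0.97 -0.8165867331788154 0.08616751127890368
T 0.055
t 15.20 ang -0.779 r 0.1051 yaw 0.770 Ftan -0.12 Frad -0.02 Fz -0.88 Mz 0.067 grip 0
```

View pics/w6.png

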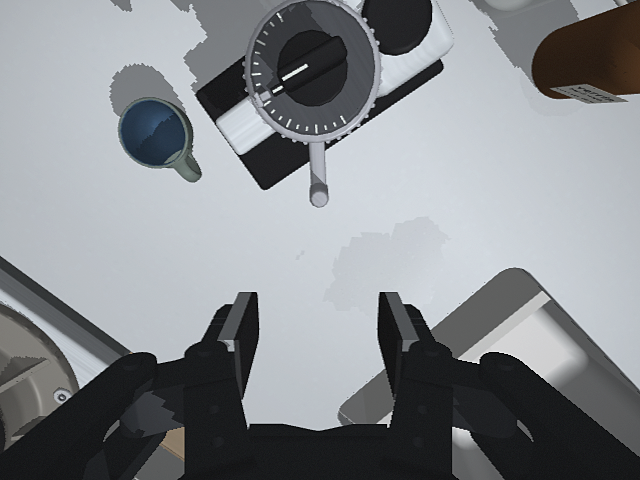

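The picture shows the dial's nose still at the wedge, around (265,95). The post is at (319,198), where it was let go, and the gripper is clear of everything. I'm handing the job in.

```bash
python3 -c "
from workcell import manip
print(manip.finish_job())"
```

```text
the job is handed in; nothing more can be done
None
```

The job is handed in: the dial points at the index mark to within about 1°, and the lock ring is snug at roughly 0.5–0.6 N m of climb and stayed put on release; the arm went nowhere near the spoon and never touched the cup.

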